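# Load the sandwich press, shut it and start it

### The job

Lay the hash brown from the wooden board flat in the empty mould of the sandwich press, next to the one already in the other mould, and let go of it. Then lower the lid until it is fully shut, without slamming it. With the lid shut press the square key fully down and let it come up, then do the same with the long key; leave the round key alone, and do not knock over the mug, the jar or the can.

Things in the scene. Friction and masses are not known exactly. Their poses are not given: they have to be found in the camera images.
- press: black sandwich press fixed to the worktop; origin at the underside, in the middle of the moulded part, x to its back (hinge side), y to its left, z up. Moulded part 200 (x) by 205 (y) mm, front edge at x = -100 mm, with two shallow rectangular moulds side by side under the open lid and a key panel on its right
- mould_left (a point): centre of the floor of the left mould, at (-5, 49, 55) mm in the press's frame. The mould is 124 (press x) by 82 (press y) mm, its rim 5 mm higher than its floor. The empty one of the two moulds has a few flat crumbs in it
- mould_right (a point): centre of the floor of the right mould, at (-5, -49, 55) mm in the press's frame; same size and rim as the left
- key_panel (a point): centre of the top of the key panel, 70 mm above the worktop, 190 (press x) by 75 (press y) mm, at (5, -144) mm in the press's frame. Three grey spring keys stand on it in a row along x at press x = -60, -5 and 50 mm, y = -144 mm; which key is in which place varies
- lid (a joint): lid hinge of the press, rad: 0 shut (level), about 1.57 standing upright, at most 1.8; it starts open and stays at any angle by friction (about 0.75 N m), so it has to be moved all the way down (about 4 N at the bar)
- lid_hinge (a point): point on the lid's hinge axis, middle of its width, 85 mm behind the press's origin and 75.5 mm above the worktop; the axis runs along the press's y
- lid_bar (a point): middle of the lid's handle: straight round steel bar 14 mm thick, 110 mm long along the press's y, on two side arms, with a 39 mm open gap to the lid's free edge. 222 mm from the hinge axis along the lid and 18 mm outward of the lid's underside (upright: 18 mm behind the hinge; shut: 93.5 mm above the worktop). The lid is 172 mm long, 205 wide, 34 thick
- patty: the hash brown to load: rigid golden-brown frozen slab 88 (x) by 56 (y) by 18 (z) mm, about 90 g, lying on the board; origin at the centre of its underside. In the mould its long side runs along the press's x
- patty_in: a hash brown of the same kind, already lying in one of the two moulds (left or right); origin at the centre of its underside. It must stay in its mould
- board: wooden board fixed to the worktop, 170 (x) by 210 (y) by 15 mm high; origin at the centre of its underside
- key_square_top (a point): centre of the top face of the square key, 26 by 26 mm, when up 86 mm above the worktop; pressed straight down
- key_long_top (a point): centre of the top face of the long key, 16 (press x) by 50 (press y) mm, when up 86 mm above the worktop; pressed straight down
- key_round_top (a point): centre of the top face of the round key, 26 mm diameter, when up 86 mm above the worktop; not to be pressed
- key_square (a joint): travel of the square key, m: 0 up, 0.006 fully down; spring, 1.5 N to start and 5 N fully down
- key_long (a joint): travel of the long key, m: as the square key
- key_round (a joint): travel of the round key, m: as the square key
- mug: white mug, 80 mm wide, 90 mm high, standing on the worktop; origin at the centre of its underside
- jar: amber jar with a steel cap, 68 mm wide, 100 mm high; origin at the centre of its underside
- can: steel food can with a paper label, 74 mm wide, 90 mm high; origin at the centre of its underside
There are look-alikes about, which are no part of the job. Leave any black or grey look-alike of the patty alone. Leave any red look-alike of the patty_in alone.

How it is judged:
By the outcome, as a careful person would: the job done as asked, in the order asked, and still so for the second after the job is handed in, with the robot touching nothing.
It also fails if it takes over 72 s, if anything falls off the work surface, if the arm or the gripper's body presses on something with over 40 N, if the wrist force passes 120 N, or if a joint passes its speed limit or range.

### The arm

A 6-joint arm with a two-finger parallel gripper is mounted at the origin on the work surface. World frame = base frame: x ahead of the robot, y to its left, z up, the work surface at z = 0. Lengths are in m, angles in degrees, forces in N, time in s.
With the tool pointing down it reaches from about 0.375 to 0.9 m from the base axis. Payload 3.1 kg.
Tool frame: the origin (TCP) lies on the centre line of the jaws, within the pads' length; the fingertips stand 19 mm ahead of it and the grasp point (between the pads) is the TCP (tips_ahead is the distance from the TCP to the fingertips, in m); z points along the fingers, y is the line along which they close (so a half turn about z gives the same grasp; the last joint's range is limited). The gripper opens to 87 mm and grips with 3 to 60 N. Pads are 19 mm wide; open, the fingers measure 117 mm over their backs; the gripper's body (75 mm by 190 mm) begins 51 mm behind the grasp point.
Start: joints at [63.169, 30.224, 82.088, -0, 67.689, -10.227], TCP at [0.179, 0.599, 0.242] pointing down, gripper open.
Joint ranges: [-176.69, 176.69], [-43.24, 126.21], [12.49, 139.97], [-82, 262], [0, 151.66], [-163.58, 163.58]. Speed limits (degrees/s): [159.86, 159.86, 180, 180, 180, 180].

### API

Orientations are given as a 3x3 rotation matrix whose columns are the frame's x, y, z axes.
In Python, from rig import read_state, capture, hand_in, trace, landmark_of, tips_ahead gives the robot as it stands.
- The arm moves only by the shell command python3 -m jog 'ROWS'. ROWS is JSON, a list of rows, each an object of numbers: "tx", "ty", "tz": the shift along the tool's x, y, z in cm; "roll": the turn about the tool's z in rad; "jaw": the opening, from 0 (shut) to 1 (fully open). A call has 1 to 8 rows; each row shifts and turns the commanded pose from where the row before left it, along the tool's axes as they then stand; what a row does not reach is not made up. A row lasts 1/10 s, in which the tool goes at most 50 mm and 8.59 degrees, less where a joint would pass 70% of its speed; a pose out of reach is approached as far as the arm can. A call with a gripper value outside its range is refused whole. The fingers move at their own pace and stop on an object; the grip force is fixed at half the most. Time passes only in rows, so rows that do not move let the fingers close. It gives the time, the measured TCP pose, the force, the opening and the grip force at its end, in the units of the state.
- read_state(): the state, without advancing time (a new reading comes with each control period).
- capture(name): name is "scene" or "side" or "wrist"; returns a dict with "img" (420x560x3 uint8, red, green, blue), "vertical_fov" (degrees; the focal length in pixels is half the picture's height over the tangent of half this angle, whatever the lens; pixels are square), "cx", "cy" (the principal point, pixels), "cam_to_world" (4x4, takes a point from camera to world coordinates); the wrist camera has in their place "tool_from_camera" (4x4, takes a point from camera to tool coordinates, whose origin is the TCP and whose axes are the flange's). Camera axes: x right, y up, looking along -z (the intrinsics and any distortion apply to the point x, -y, -z); pixel columns grow to the right and rows downward; lengths in m; the calibration is good to about 2 mm. The wrist camera is an equidistant fisheye: a pixel r from the principal point sees the ray r / f radians off the axis. A picture is of the moment at which its call begins: read the wrist's pose just before it. There is no depth.
- hand_in(): hands the job in; it is judged then, once.
Trained networks look in the newest picture that a camera, given by its name, has taken for a name from the list of things; names that differ only in an ending like _2 or _b are one class to them, and where a whole thing is asked for, a point or a joint stands for the part that bears it (a point fixed in the world has none). Each returns a list of dicts, best first, with "p" (0 to 1); they miss things now and then, are a little off and sometimes report something else, mostly with a low value. They report only what shows in the picture. A call takes as long as a camera call. They do not tell look-alikes from the thing itself.
- trace(camera, thing): "pixels" (420x560 bool, what is visible of it) and "bbox" ([left, top, width, height] in pixels, round what is visible of it).
- landmark_of(camera, thing): "point" ([row, column] in pixels: a listed point, or the origin of a listed thing).
The state is a dict: "time_s": time; "joint_positions": joint angles; "qvel": joint speeds; "tau": joint torques, N m; "position": TCP position; "tcp_rot": TCP orientation; "force": force on the tool from outside, world axes, zero at the start; "moment": the same for the moment, N m; "opening": opening from 0.0 (shut) to 1.0 (fully open); "grasp_force": force on a finger pad.
Only numpy, scipy, OpenCV 4.12 (cv2) and the standard library are available. Lean on these libraries where they do the work, as an engineer would, in place of code of your own. Each camera call takes 0.05 s, during which the arm holds its last target. There are 200 camera calls.

## Working session

There is one attempt and no reset: what is moved stays moved. The work goes in short steps, Python scripts to look and compute and a shell command to move; the robot and the scene stay as the last step left them, time stands still between calls to the robot, and variables do not carry over. Pictures are saved under pics/ and viewed, at most 10 in all, crops included, and the job is handed in when it is done.

```bash
mkdir -p pics; ls
cat > h.py <<'E'
import numpy as np, cv2
from rig import *
def ray(c,px):  # px=[row,col], pinhole
    H=c["img"].shape[0]; f=H/2/np.tan(np.radians(c["vertical_fov"]/2))
    d=np.array([(px[1]-c["cx"])/f,-(px[0]-c["cy"])/f,-1])
    M=np.array(c["cam_to_world"]); return M[:3,3],M[:3,:3]@d
def at_z(c,px,z):
    o,d=ray(c,px); return o+d*(z-o[2])/d[2]
def proj(c,P):
    H=c["img"].shape[0]; f=H/2/np.tan(np.radians(c["vertical_fov"]/2))
    M=np.array(c["cam_to_world"]); p=M[:3,:3].T@(np.array(P)-M[:3,3])
    return [c["cy"]-f*p[1]/-p[2], c["cx"]+f*p[0]/-p[2]]
def tri(c1,p1,c2,p2):
    A=[];b=[]
    for c,p in((c1,p1),(c2,p2)):
        o,d=ray(c,p); d=d/np.linalg.norm(d); Q=np.eye(3)-np.outer(d,d); A.append(Q);b.append(Q@o)
    return np.linalg.lstsq(np.vstack(A),np.hstack(b),rcond=None)[0]
E
python3 - <<'E'
from h import *
cs={n:capture(n) for n in("scene","side")}
s=read_state(); print(s["time_s"],s["position"],s["tcp_rot"],s["force"],tips_ahead)
for n,c in cs.items():
    print(n,[k for k in c],c["vertical_fov"],np.round(c["cam_to_world"],2).tolist())
    cv2.imwrite(f"pics/{n}0.png",cv2.resize(c["img"][:,:,::-1],None,fx=1.4,fy=1.4))
    for t in["press","mould_left","mould_right","key_panel","lid_hinge","lid_bar","patty","patty_in","board","key_square_top","key_long_top","key_round_top","mug","jar","can"]:
        print(n,t,[(round(r["p"],2),np.round(r["point"],1).tolist()) for r in landmark_of(n,t)][:4])
E
```

```text
pics
0.1 [0.17831341 0.59840192 0.24072338] [[-9.58279895e-01  2.85830303e-01 -8.24495206e-04]
 [ 2.85831310e-01  9.58278556e-01 -1.63416777e-03]
 [ 3.23001408e-04 -1.80165666e-03 -9.99998325e-01]] [ 0.95954198 -0.32780641 -0.4438217 ] 0.019
scene ['img', 'vertical_fov', 'cx', 'cy', 'cam_to_world'] 48.35397968763283 [[0.59, -0.65, 0.48, 1.03], [0.81, 0.49, -0.34, -0.44], [-0.02, 0.58, 0.81, 1.04], [0.0, 0.0, 0.0, 1.0]]
scene press [(0.56, [261.8, 296.6])]
scene mould_left [(0.69, [239.7, 315.5])]
scene mould_right [(0.66, [256.9, 282.5])]
scene key_panel [(0.96, [279.4, 252.0]), (0.62, [255.6, 280.6])]
scene lid_hinge [(0.61, [272.0, 324.4])]
scene lid_bar [(0.79, [217.0, 329.5]), (0.49, [267.2, 320.3])]
scene patty [(0.94, [122.8, 331.2]), (0.82, [235.9, 389.0]), (0.73, [164.5, 359.4])]
scene patty_in [(0.96, [376.1, 253.5]), (0.81, [262.1, 283.8]), (0.59, [217.0, 327.4])]
scene board [(0.17, [165.6, 358.2])]
scene key_square_top [(0.61, [296.5, 261.4])]
scene key_long_top [(0.74, [271.7, 249.7])]
scene key_round_top [(0.63, [255.9, 234.3])]
scene mug [(0.58, [209.6, 443.2])]
scene 
[... 364 characters left out ...]
0.72, [212.5, 248.9]), (0.62, [217.0, 216.9]), (0.45, [363.4, 273.8]), (0.35, [357.2, 287.8])]
side key_panel [(0.94, [183.8, 251.6])]
side lid_hinge [(0.89, [213.8, 215.7])]
side lid_bar [(0.62, [156.3, 200.7])]
side patty [(0.97, [358.0, 285.6]), (0.59, [393.6, 375.2]), (0.49, [235.5, 249.7])]
side patty_in [(0.75, [213.6, 250.1]), (0.68, [359.6, 285.4])]
side board [(0.64, [362.7, 271.6])]
side key_square_top [(0.5, [175.5, 238.1])]
side key_long_top [(0.71, [359.7, 287.2]), (0.59, [180.3, 260.4])]
side key_round_top [(0.51, [180.8, 277.2])]
side mug [(0.82, [381.9, 166.9]), (0.53, [210.3, 251.0])]
side jar [(0.84, [160.2, 298.2]), (0.29, [178.8, 240.3])]
side can [(0.74, [150.8, 252.6])]
```

View pics/scene0.png

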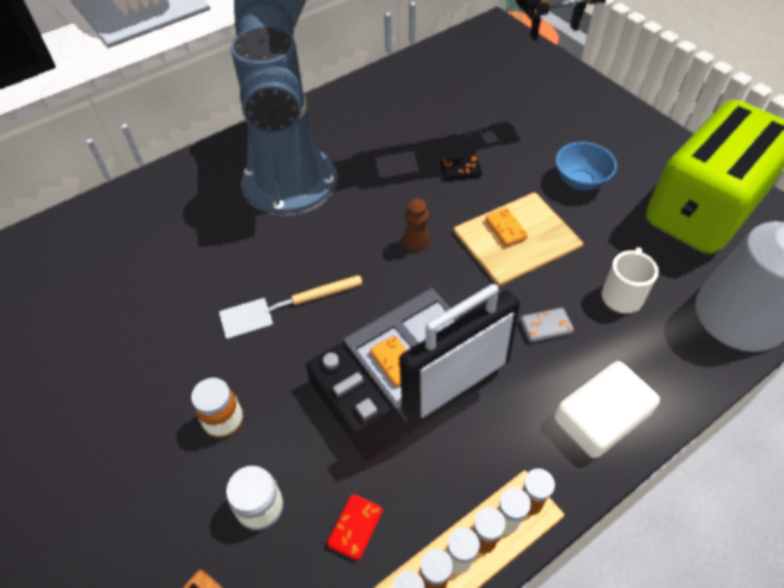

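View pics/side0.png

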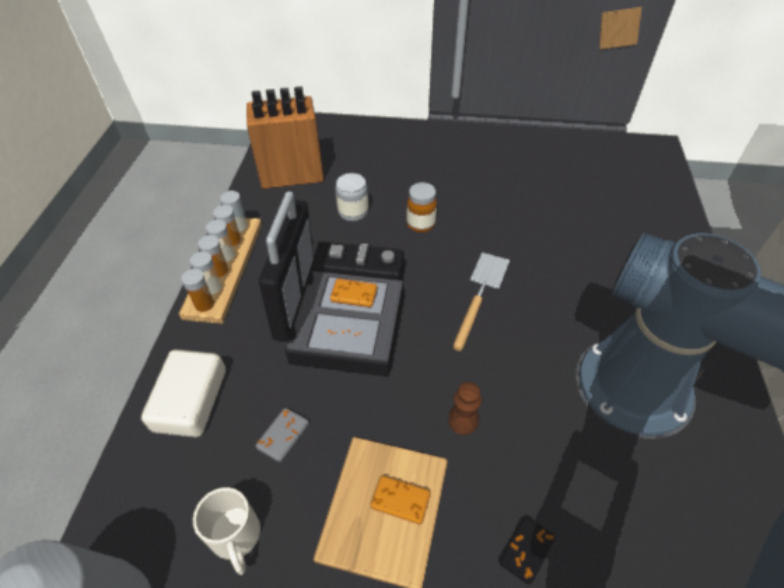

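The scene picture shows the press at (262,297), with the lid upright, the right mould full and the left mould empty (crumbs).

Possible patties:
- golden slab on the board: scene (164,359), side (358,286)
- black slab: scene (118,330), side (393,375)
- grey slab: scene (232,390), side (310,202)
- red slab: scene (376,253)
- golden slab already in the mould: scene (258,280)

I choose the golden one on the board. Next I'll fit poses and check it in a close crop.

```bash
cat > fit.py <<'E'
from h import *
from scipy.optimize import least_squares
cs={n:capture(n) for n in("scene","side")}
PP={"mould_left":(-5,49,55),"mould_right":(-5,-49,55),"key_panel":(5,-144,70),"lid_hinge":(-85*-1,0,75.5)}
PP={k:np.array(v)/1000 for k,v in PP.items()}
obs=[]
def ok(n,t):
    return [r for r in landmark_of(n,t)]
for n,c in cs.items():
    for t,P in PP.items():
        r=ok(n,t)
        if r: obs.append((n,t,P,r[0]["point"]))
    for t,x in (("key_square_top",50),("key_long_top",-5),("key_round_top",-60)):
        for r in ok(n,t)[:2]:
            if n=="side" and r["point"][0]>250: continue
            obs.append((n,t,np.array((x,-144,86))/1000,r["point"])); break
def W(q,P):
    c,s=np.cos(q[2]),np.sin(q[2]); return np.array([q[0]+c*P[0]-s*P[1],q[1]+s*P[0]+c*P[1],P[2]])
res=lambda q:np.concatenate([np.array(proj(cs[n],W(q,P)))-p for n,t,P,p in obs])
best=min((least_squares(res,[.55,0,y],loss="soft_l1") for y in np.arange(-3,3,1)),key=lambda r:r.cost)
q=best.x; print("press",q[:2],np.degrees(q[2]),best.cost)
for o,r in zip(obs,res(q).reshape(-1,2)): print(o[0],o[1],np.round(r,1))
for k,P in {**PP,"sq":np.array((.05,-.144,.086)),"long":np.array((-.005,-.144,.086))}.items(): print(k,np.round(W(q,P),3))
for n,near in(("side",(358,286)),("scene",(164,359))):
    for r in trace(n,"patty"):
        m=r["pixels"]; ys,xs=np.nonzero(m)
        if len(ys)<30 or np.hypot(ys.mean()-near[0],xs.mean()-near[1])>25: continue
        pts=np.array([at_z(cs[n],p,.029)[:2] for p in np.c_[ys,xs]])
        print(n,r["p"],"patty",cv2.minAreaRect((pts*1000).astype(np.float32)))
lid=tri(cs["scene"],landmark_of("scene","lid_bar")[0]["point"],cs["side"],landmark_of("side","lid_bar")[0]["point"]); print("bar",lid)
for t in("mug","jar","can","board"):
    a,b=ok("scene",t),ok("side",t)
    print(t,[np.round(at_z(cs[n],r[0]["point"],0),3) for n,r in(("scene",a),("side",b)) if r])
c=cs["side"]["img"][310:420,210:340,::-1]; cv2.imwrite("pics/crop1.png",cv2.resize(c,None,fx=4,fy=4))
E
python3 fit.py
```

```text
press [ 0.55912641 -0.06477419] 0.42081693648206264 22.60663725310205
scene mould_left [-2.1 -1.9]
scene mould_right [ 0.8 -0.3]
scene key_panel [1.4 0.6]
scene lid_hinge [-1.6 -0.7]
scene key_square_top [-3.  -1.4]
scene key_long_top [-0.4  1.7]
scene key_round_top [-1.7  1.1]
side mould_left [-2.8 -1.3]
side key_panel [-0.3  4. ]
side lid_hinge [-0.1 -2.1]
side key_square_top [0.1 0.1]
side key_long_top [-2.7 -0.9]
side key_round_top [ 0.1 -4.1]
mould_left [ 0.554 -0.016  0.055]
mould_right [ 0.554 -0.114  0.055]
key_panel [ 0.565 -0.209  0.07 ]
lid_hinge [ 0.644 -0.064  0.076]
sq [ 0.61  -0.208  0.086]
long [ 0.555 -0.209  0.086]
side 0.95 patty ((417.4288330078125, 276.8940734863281), (58.80398178100586, 89.4139175415039), 79.64955139160156)
scene 0.88 patty ((418.7925720214844, 273.3385009765625), (58.75755310058594, 94.1722183227539), 79.82076263427734)
bar [ 0.65168984 -0.05982116  0.29968783]
mug [array([0.667, 0.355, 0.   ]), array([0.67 , 0.361, 0.   ])]
jar [array([ 0.448, -0.401,  0.   ]), array([ 0.451, -0.393,  0.   ])]
can [array([ 0.611, -0.421,  0.   ]), array([ 0.613, -0.424,  0.   ])]
board [array([0.45 , 0.283, 0.   ]), array([0.447, 0.286, 0.   ])]
```

View pics/crop1.png

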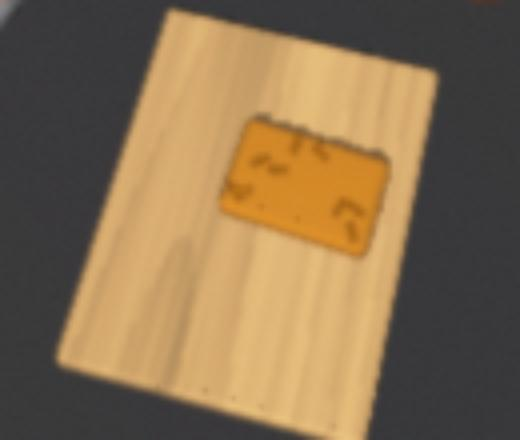

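The crop shows the golden-brown slab with mottled crust lying on the board, near its centre, so that is the patty. Moving over it.

```bash
python3 -m jog '[{"tx":-4,"ty":-3},{"tx":-4,"ty":-3},{"tx":-4,"ty":-3},{"tx":-4,"ty":-3},{"tx":-4,"ty":-3},{"tx":-4,"ty":-3},{"tx":-4,"ty":-3},{"tx":-4,"ty":-3}]' && python3 -m jog '[{"roll":-0.108,"tz":4},{"tz":4},{"tz":2},{}]'
cat > w.py <<'E'
from h import *
import sys
s=read_state(); c=capture("wrist"); R=np.array(s["tcp_rot"]); p=np.array(s["position"]); T=np.array(c["tool_from_camera"])
f=210/np.tan(np.radians(c["vertical_fov"]/2))
def wz(px,z):
    u,v=px[1]-c["cx"],px[0]-c["cy"]; r=np.hypot(u,v); th=r/f
    d=np.array([np.sin(th)*u/max(r,1e-9),-np.sin(th)*v/max(r,1e-9),-np.cos(th)])
    d=R@T[:3,:3]@d; o=p+R@T[:3,3]; return o+d*(z-o[2])/d[2]
def rect(t,z):
    for r in trace("wrist",t)[:3]:
        ys,xs=np.nonzero(r["pixels"])
        if len(ys)<50: continue
        pts=np.array([wz(q,z)[:2] for q in np.c_[ys,xs]])*1000
        print(t,round(r["p"],2),[np.round(a,1) for a in cv2.minAreaRect(pts.astype(np.float32))],r["bbox"])
def lm(t,z):
    for r in landmark_of("wrist",t)[:3]: print(t,round(r["p"],2),np.round(r["point"],0),np.round(wz(r["point"],z)*1000,1))
def save(n): cv2.imwrite(f"pics/{n}.png",c["img"][:,:,::-1])
E
python3 -c "
from w import *
print(s['time_s'],p,R[:,1]); rect('patty',.033); lm('patty',.015); save('w1')"
```

```text
3.0 [0.17857139 0.59893758 0.2415625 ] [2.85744853e-01 9.58305733e-01 9.55319606e-06]
patty 0.87 [array([184.3, 353.9]), array([85.7, 17.7]), np.float64(72.7)] [74.0, 233.7, 54.8, 17.3]
patty 0.56 [254. 104.] [208.6 333.3  15. ]$[0]: bad value
```

View pics/w1.png

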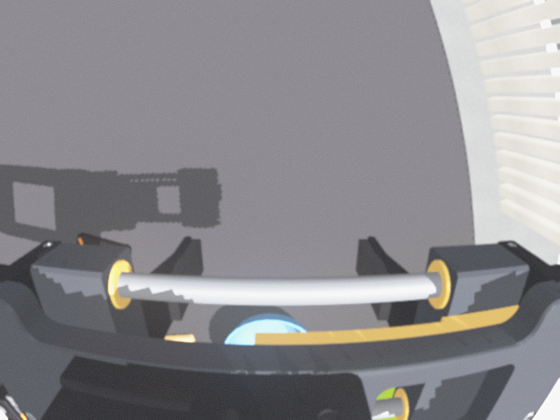

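The arm did not move, because the row was refused. The wrist view shows only bare worktop with the gripper along the bottom. I'll retry with every key given.

```bash
python3 -m jog '[{"tx":-4,"ty":-3,"tz":0,"roll":0,"jaw":1}]' ; python3 -m jog '[{"tx":-4,"ty":-3,"jaw":1}]'; python3 -m jog --help | head -20
```

```text
time_s: 3.25
position: [0.2065, 0.5624, 0.2418]
tcp_rot: [[-0.96, 0.28, 0.001], [0.28, 0.96, 0.005], [0.001, 0.005, -1.0]]
force: [1.7, -0.3, -0.7]
opening: 1.0
grasp_force: 0.0$[0]: bad value
invalid input: not JSON, or not a number
```

```bash
python3 -m jog '[{"tx":-4,"ty":-3,"tz":0,"roll":0,"jaw":1},{"tx":-4,"ty":-3,"tz":0,"roll":0,"jaw":1},{"tx":-4,"ty":-3,"tz":0,"roll":0,"jaw":1},{"tx":-4,"ty":-3,"tz":0,"roll":0,"jaw":1},{"tx":-4,"ty":-3,"tz":0,"roll":0,"jaw":1},{"tx":-4,"ty":-3,"tz":0,"roll":0,"jaw":1},{"tx":-4,"ty":-3,"tz":0,"roll":0,"jaw":1}]' >/dev/null && python3 -m jog '[{"tx":0,"ty":0,"tz":4,"roll":-0.108,"jaw":1},{"tx":0,"ty":0,"tz":4,"roll":0,"jaw":1},{"tx":0,"ty":0,"tz":2,"roll":0,"jaw":1},{"tx":0,"ty":0,"tz":0,"roll":0,"jaw":1},{"tx":0,"ty":0,"tz":0,"roll":0,"jaw":1}]'
python3 -c "
from w import *
print(s['time_s'],p,R[:,1]); rect('patty',.033); lm('patty',.015); save('w2')"
```

```text
time_s: 4.45
position: [0.417, 0.2777, 0.1418]
tcp_rot: [[-0.984, 0.181, 0.0], [0.181, 0.984, 0.0], [-0.0, 0.0, -1.0]]
force: [-0.1, -0.8, 0.3]
opening: 1.001
grasp_force: 0.0
4.45 [0.41698037 0.27766071 0.14178078] [1.80763594e-01 9.83526572e-01 6.98647103e-05]
patty 0.52 [array([260.9, 336.7]), array([24.2,  7. ]), np.float64(82.5)] [302.0, 1.5, 30.7, 10.7]
patty 0.65 [205. 277.] [418.9 275.4  15. ]
```

```bash
python3 -m jog '[{"tx":-0.2,"ty":-0.2,"tz":3,"roll":0,"jaw":1},{"tx":0,"ty":0,"tz":3,"roll":0,"jaw":1},{"tx":0,"ty":0,"tz":2,"roll":0,"jaw":1},{"tx":0,"ty":0,"tz":1,"roll":0,"jaw":1},{"tx":0,"ty":0,"tz":0.9,"roll":0,"jaw":1},{"tx":0,"ty":0,"tz":0,"roll":0,"jaw":1}]' && python3 -m jog '[{"tx":0,"ty":0,"tz":0,"roll":0,"jaw":0.7},{"tx":0,"ty":0,"tz":0,"roll":0,"jaw":0.5},{"tx":0,"ty":0,"tz":0,"roll":0,"jaw":0.4},{"tx":0,"ty":0,"tz":0,"roll":0,"jaw":0.4},{"tx":0,"ty":0,"tz":0,"roll":0,"jaw":0.4},{"tx":0,"ty":0,"tz":0,"roll":0,"jaw":0.4}]'
```

```text
time_s: 5.2
position: [0.4184, 0.2753, 0.0425]
tcp_rot: [[-0.984, 0.181, 0.0], [0.181, 0.984, 0.0], [-0.0, 0.0, -1.0]]
force: [-0.3, -0.2, -0.6]
opening: 0.996
grasp_force: 0.0
time_s: 5.8
position: [0.4185, 0.2753, 0.0429]
tcp_rot: [[-0.983, 0.181, 0.001], [0.181, 0.983, 0.0], [-0.001, 0.001, -1.0]]
force: [0.3, 0.5, 2.6]
opening: 0.638
grasp_force: 30.0
```

```bash
python3 -m jog '[{"tx":0,"ty":0,"tz":-1,"roll":0,"jaw":0.4},{"tx":0,"ty":0,"tz":-2,"roll":0,"jaw":0.4},{"tx":0,"ty":0,"tz":-3,"roll":0,"jaw":0.4},{"tx":0,"ty":0,"tz":-3,"roll":0,"jaw":0.4},{"tx":0,"ty":0,"tz":-3,"roll":0,"jaw":0.4},{"tx":0,"ty":0,"tz":-3,"roll":0,"jaw":0.4},{"tx":0,"ty":0,"tz":-2,"roll":0,"jaw":0.4}]' && python3 -m jog '[{"tx":-1.3,"ty":-2,"tz":0,"roll":0,"jaw":0.4},{"tx":-2.6,"ty":-3.6,"tz":0,"roll":0,"jaw":0.4},{"tx":-2.6,"ty":-3.6,"tz":0,"roll":0,"jaw":0.4},{"tx":-2.6,"ty":-3.6,"tz":0,"roll":0,"jaw":0.4},{"tx":-2.6,"ty":-3.6,"tz":0,"roll":0,"jaw":0.4},{"tx":-2.6,"ty":-3.6,"tz":0,"roll":0,"jaw":0.4},{"tx":-2.6,"ty":-3.6,"tz":0,"roll":0,"jaw":0.4},{"tx":-1.7,"ty":-2.6,"tz":0,"roll":0,"jaw":0.4}]' && python3 -m jog '[{"tx":0,"ty":0,"tz":0,"roll":-0.09,"jaw":0.4},{"tx":0,"ty":0,"tz":0,"roll":-0.09,"jaw":0.4},{"tx":0,"ty":0,"tz":0,"roll":0,"jaw":0.4},{"tx":0,"ty":0,"tz":0,"roll":0,"jaw":0.4}]'
python3 -c "
from w import *
print(s['time_s'],p,R[:,1]); lm('mould_left',.055);lm('mould_right',.055);lm('key_panel',.07);lm('patty',.2);lm('patty_in',.055);rect('patty_in',.073);rect('patty',p[2]-.01);rect('mould_left',.06);save('w3')"; python3 fit.py | grep -E 'press|mould|patty|bar|sq|long'
```

```text
time_s: 6.5
position: [0.4184, 0.2752, 0.2151]
tcp_rot: [[-0.984, 0.181, 0.002], [0.181, 0.984, 0.001], [-0.002, 0.001, -1.0]]
force: [-0.3, 0.4, -0.6]
opening: 0.636
grasp_force: 30.0
time_s: 7.3
position: [0.5548, -0.019, 0.213]
tcp_rot: [[-0.983, 0.182, 0.001], [0.182, 0.983, -0.001], [-0.001, -0.001, -1.0]]
force: [0.2, 0.2, -1.2]
opening: 0.637
grasp_force: 30.0
time_s: 7.7
position: [0.5534, -0.016, 0.2127]
tcp_rot: [[-1.0, 0.004, -0.001], [0.004, 1.0, 0.0], [0.001, 0.0, -1.0]]
force: [0.3, 1.4, -1.3]
opening: 0.641
grasp_force: 30.0
7.7 [ 0.5533609  -0.01599092  0.21268564] [3.57410135e-03 9.99993609e-01 8.82674168e-05]
mould_left 0.28 [190. 239.] [550.1 -54.2  55. ]
key_panel 0.6 [207.  98.] [ 562.3 -202.7   70. ]
patty 0.77 [248. 433.] [547.5  71.3 200. ]
patty 0.71 [147.  79.] [ 488.2 -125.2  200. ]
patty 0.58 [246. 278.] [544.  -16.3 200. ]
patty_in 0.64 [198. 188.] [ 558.2 -105.6   55. ]
patty_in 0.78 [array([ 554. , -108.6]), array([56.4, 88.4]), np.float64(86.5)] [156.4, 153.2, 54.6, 93.2]
patty 0.82 [array([549.1, -15.7]), array([87.4, 54.6]), np.float64(0.1)] [222.1, 
[... 218 characters left out ...]
15.4]
mould_left 0.74 [array([587.8, -98.9]), array([302.7, 254.4]), np.float64(89.8)] [63.4, 97.3, 282.6, 234.7]
mould_left 0.19 [array([629.5, 327.2]), array([104.4,  29.1]), np.float64(80.1)] [516.1, 240.4, 42.6, 23.8]
press [ 0.56227493 -0.063392  ] -1.1830221408166979 71.31774848828984
scene mould_left [-2.   0.4]
scene mould_right [ 2.9 -2.1]
scene key_square_top [-0.5 -0.5]
scene key_long_top [-0.2  2.3]
side mould_left [ 1.2 -0.8]
side mould_right [-2.7  0.7]
side key_square_top [-34.1 -12.1]
side key_long_top [-1.7  1.4]
mould_left [ 0.558 -0.014  0.055]
mould_right [ 0.556 -0.112  0.055]
sq [ 0.609 -0.208  0.086]
long [ 0.554 -0.207  0.086]
bar [ 0.65244628 -0.05963197  0.29693896]
```

View pics/w3.png

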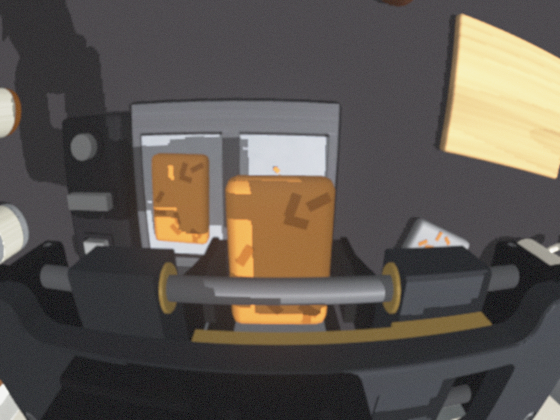

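The wrist view shows the patty held square, at rows 176-322. The left mould's front edge runs from (135,241) to (133,326), the right mould's from (135,141) to (135,222), and patty_in is at (198,182). I'll use these edges to refine the mould position.

```bash
python3 -c "
from w import *
for q in((135,241),(134,326),(136,141),(135,222)): print(wz(q,.06)*1000)
lm('key_panel',.07)
for k in('key_square_top','key_long_top','key_round_top'): lm(k,.086)
"
```

```text
[497.81479814 -50.64215939  60.        ]
[496.92612489  26.60224252  60.        ]
[ 494.83926723 -148.76975615   60.        ]
[497.41513445 -68.18625132  60.        ]
key_panel 0.97 [209.  98.] [ 565.2 -202.2   70. ]
key_square_top 0.77 [254.  95.] [ 609.6 -206.9   86. ]
key_long_top 0.82 [202.  86.] [ 553.2 -205.5   86. ]
key_long_top 0.61 [110.   9.] [ 450.8 -303.3   86. ]
key_round_top 0.68 [146.  79.] [ 497.4 -206.1   86. ]
key_round_top 0.23 [246. 277.] [595.5 -17.8  86. ]
```

```bash
python3 -m jog '[{"tx":-0.8,"ty":0.3,"tz":2,"roll":0,"jaw":0.4},{"tx":0,"ty":0,"tz":3,"roll":0,"jaw":0.4},{"tx":0,"ty":0,"tz":3,"roll":0,"jaw":0.4},{"tx":0,"ty":0,"tz":2,"roll":0,"jaw":0.4},{"tx":0,"ty":0,"tz":1.2,"roll":0,"jaw":0.4},{"tx":0,"ty":0,"tz":0.7,"roll":0,"jaw":0.4},{"tx":0,"ty":0,"tz":0.5,"roll":0,"jaw":0.4},{"tx":0,"ty":0,"tz":0,"roll":0,"jaw":0.4}]' && python3 -m jog '[{"tx":0,"ty":0,"tz":0.3,"roll":0,"jaw":0.4},{"tx":0,"ty":0,"tz":0.2,"roll":0,"jaw":0.4},{"tx":0,"ty":0,"tz":0,"roll":0,"jaw":0.4}]'
```

```text
time_s: 10.6
position: [0.562, -0.0132, 0.0886]
tcp_rot: [[-1.0, 0.002, 0.0], [0.002, 1.0, -0.0], [-0.0, -0.0, -1.0]]
force: [-0.4, 0.4, -1.4]
opening: 0.638
grasp_force: 30.0
time_s: 10.9
position: [0.5619, -0.0132, 0.0838]
tcp_rot: [[-1.0, 0.002, 0.0], [0.002, 1.0, -0.0], [-0.0, -0.0, -1.0]]
force: [-0.0, 0.5, -0.7]
opening: 0.639
grasp_force: 30.0
```

```bash
python3 -m jog '[{"tx":0,"ty":0,"tz":0.1,"roll":0,"jaw":0.4},{"tx":0,"ty":0,"tz":0,"roll":0,"jaw":0.4},{"tx":0,"ty":0,"tz":0,"roll":0,"jaw":0.7},{"tx":0,"ty":0,"tz":0,"roll":0,"jaw":0.8},{"tx":0,"ty":0,"tz":0,"roll":0,"jaw":0.85},{"tx":0,"ty":0,"tz":0,"roll":0,"jaw":0.85}]' && python3 -m jog '[{"tx":0,"ty":0,"tz":-1,"roll":0,"jaw":0.85},{"tx":0,"ty":0,"tz":-2,"roll":0,"jaw":0.85},{"tx":0,"ty":0,"tz":-4,"roll":0,"jaw":0.85},{"tx":0,"ty":0,"tz":-4,"roll":0,"jaw":0.85},{"tx":2,"ty":0,"tz":-3,"roll":0,"jaw":0.85},{"tx":4,"ty":0,"tz":0,"roll":0,"jaw":0.85},{"tx":2,"ty":0,"tz":0,"roll":0,"jaw":0.85},{"tx":0,"ty":0,"tz":0,"roll":0,"jaw":0.85}]'
python3 -c "
from w import *
print(s['time_s'],p,R[:,1]);rect('patty',.073);rect('patty_in',.073);lm('lid_bar',.297);rect('lid_bar',.29)
for k in('key_square_top','key_long_top','key_round_top'): lm(k,.086)
save('w4')
b=capture('side')['img'][150:290,170:310,::-1]; cv2.imwrite('pics/c4.png',np.hstack([cv2.resize(b,(420,420)),cv2.resize(c['img'][:,:,::-1],(380,420))]))"
```

```text
time_s: 11.5
position: [0.5618, -0.0132, 0.0825]
tcp_rot: [[-1.0, 0.002, -0.0], [0.002, 1.0, -0.0], [0.0, -0.0, -1.0]]
force: [-0.8, 0.7, 0.7]
opening: 0.833
grasp_force: 0.0
time_s: 12.3
position: [0.4785, -0.0123, 0.2233]
tcp_rot: [[-1.0, 0.002, -0.002], [0.002, 1.0, 0.001], [0.002, 0.001, -1.0]]
force: [0.4, 0.3, -0.5]
opening: 0.856
grasp_force: 0.0
12.3 [ 0.4784647  -0.01230792  0.22333797] [2.04381173e-03 9.99997759e-01 5.52661878e-04]
patty 0.6 [array([266.2, 274.1]), array([37.8, 78.4]), np.float64(16.3)] [502.9, 1.3, 44.8, 32.2]
patty_in 0.83 [array([ 524.4, -117.4]), array([40.7, 75.9]), np.float64(36.6)] [161.3, 226.0, 52.5, 48.6]
key_long_top 0.33 [266.  27.] [ 563.5 -327.2   86. ]
key_round_top 0.94 [220.  89.] [ 499.5 -208.7   86. ]
```

View pics/c4.png

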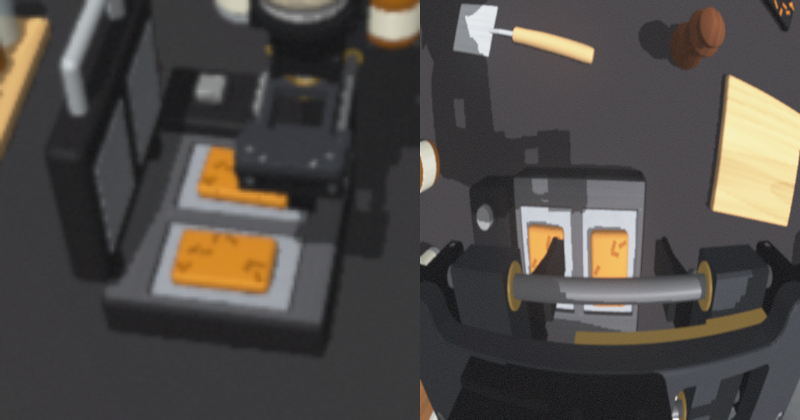

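Both golden slabs now lie flat in their moulds: the new one at (260,225) and patty_in at (180,240) in the left half of the view. Next is the lid: shut the jaws, go over and behind the bar, then pull it forward.

```bash
python3 -m jog '[{"tx":0,"ty":0,"tz":-3,"roll":0,"jaw":0},{"tx":0,"ty":0,"tz":-4,"roll":0,"jaw":0},{"tx":0,"ty":0,"tz":-4,"roll":0,"jaw":0},{"tx":0,"ty":0,"tz":-3.7,"roll":0,"jaw":0},{"tx":0,"ty":-2,"tz":0,"roll":0,"jaw":0},{"tx":0,"ty":-3,"tz":0,"roll":0,"jaw":0},{"tx":-3,"ty":0,"tz":0,"roll":0,"jaw":0},{"tx":-3,"ty":0,"tz":0,"roll":0,"jaw":0}]' && python3 -m jog '[{"tx":-3,"ty":0,"tz":0,"roll":0,"jaw":0},{"tx":-3,"ty":0,"tz":0,"roll":0,"jaw":0},{"tx":-3,"ty":0,"tz":0,"roll":0,"jaw":0},{"tx":-3,"ty":0,"tz":0,"roll":0,"jaw":0},{"tx":-3,"ty":0,"tz":0,"roll":0,"jaw":0},{"tx":0,"ty":0,"tz":0,"roll":0,"jaw":0},{"tx":0,"ty":0,"tz":0,"roll":0,"jaw":0}]'
python3 -c "
from w import *
print(s['time_s'],p);lm('lid_bar',.298);rect('lid_bar',.298)"
```

```text
time_s: 13.55
position: [0.5423, -0.0641, 0.3698]
tcp_rot: [[-1.0, 0.004, 0.0], [0.004, 1.0, -0.0], [-0.0, -0.0, -1.0]]
force: [1.1, -0.7, -0.0]
opening: 0.209
grasp_force: 0.0
time_s: 14.25
position: [0.6917, -0.0633, 0.3681]
tcp_rot: [[-1.0, 0.002, -0.003], [0.002, 1.0, 0.001], [0.003, 0.001, -1.0]]
force: [-0.6, -0.1, -0.5]
opening: 0.005
grasp_force: 0.0
14.25 [ 0.69170778 -0.06329251  0.36809521]
lid_bar 0.71 [176. 274.] [657.  -66.3 298. ]
lid_bar 0.84 [array([646.6, -64.7]), array([163.2,  33.6]), np.float64(88.7)] [159.8, 136.0, 237.4, 49.2]
```

```bash
python3 -m jog '[{"tx":0,"ty":0,"tz":2,"roll":0,"jaw":0},{"tx":0,"ty":0,"tz":2,"roll":0,"jaw":0},{"tx":0,"ty":0,"tz":2,"roll":0,"jaw":0},{"tx":0,"ty":0,"tz":0.9,"roll":0,"jaw":0},{"tx":0,"ty":0,"tz":0,"roll":0,"jaw":0}]' && python3 -m jog '[{"tx":0.8,"ty":0,"tz":0,"roll":0,"jaw":0},{"tx":0.8,"ty":0,"tz":0,"roll":0,"jaw":0},{"tx":0.8,"ty":0,"tz":0,"roll":0,"jaw":0},{"tx":0.8,"ty":0,"tz":0,"roll":0,"jaw":0},{"tx":1,"ty":0,"tz":0,"roll":0,"jaw":0},{"tx":1,"ty":0,"tz":0.1,"roll":0,"jaw":0},{"tx":1,"ty":0,"tz":0.1,"roll":0,"jaw":0},{"tx":1,"ty":0,"tz":0.2,"roll":0,"jaw":0}]'
python3 -c "
from h import *
a,b=capture('scene'),capture('side')
A,B=landmark_of('scene','lid_bar'),landmark_of('side','lid_bar'); print(A,B)
print(tri(a,A[0]['point'],b,B[0]['point']))"
```

```text
time_s: 14.9
position: [0.6904, -0.0633, 0.2994]
tcp_rot: [[-1.0, 0.002, -0.003], [0.002, 1.0, 0.001], [0.003, 0.001, -1.0]]
force: [-0.4, 0.0, 0.2]
opening: 0.003
grasp_force: 0.0
time_s: 15.7
position: [0.6188, -0.0633, 0.2967]
tcp_rot: [[-1.0, 0.002, 0.0], [0.002, 1.0, -0.0], [-0.0, -0.0, -1.0]]
force: [3.0, -0.1, 2.4]
opening: 0.007
grasp_force: 1.5
[{'point': [198.7, 312.3], 'p': 0.93}, {'point': [253.3, 280.2], 'p': 0.51}] [{'point': [156.6, 223.0], 'p': 0.96}, {'point': [180.7, 257.3], 'p': 0.73}]
[ 0.5998337  -0.06286517  0.30120821]
```

```bash
python3 -m jog '[{"tx":1.1,"ty":0,"tz":0.3,"roll":0,"jaw":0},{"tx":1.1,"ty":0,"tz":0.3,"roll":0,"jaw":0},{"tx":1.1,"ty":0,"tz":0.4,"roll":0,"jaw":0},{"tx":1.1,"ty":0,"tz":0.4,"roll":0,"jaw":0},{"tx":1.1,"ty":0,"tz":0.5,"roll":0,"jaw":0},{"tx":1.1,"ty":0,"tz":0.6,"roll":0,"jaw":0}]' && python3 -m jog '[{"tx":0.8,"ty":0,"tz":0.6,"roll":0,"jaw":0},{"tx":0.8,"ty":0,"tz":0.6,"roll":0,"jaw":0},{"tx":0.8,"ty":0,"tz":0.6,"roll":0,"jaw":0},{"tx":0.8,"ty":0,"tz":0.6,"roll":0,"jaw":0},{"tx":0.8,"ty":0,"tz":0.6,"roll":0,"jaw":0},{"tx":0.6,"ty":0,"tz":0.6,"roll":0,"jaw":0}]' && python3 -m jog '[{"tx":0.5,"ty":0,"tz":0.6,"roll":0,"jaw":0},{"tx":0.5,"ty":0,"tz":0.6,"roll":0,"jaw":0},{"tx":0.5,"ty":0,"tz":0.6,"roll":0,"jaw":0},{"tx":0.5,"ty":0,"tz":0.6,"roll":0,"jaw":0},{"tx":0.5,"ty":0,"tz":0.6,"roll":0,"jaw":0},{"tx":0,"ty":0,"tz":0,"roll":0,"jaw":0}]'
python3 -c "
from h import *
a,b=capture('scene'),capture('side')
A,B=landmark_of('scene','lid_bar'),landmark_of('side','lid_bar'); print(A,B)
print(tri(a,A[0]['point'],b,B[0]['point']))
cv2.imwrite('pics/s5.png',np.hstack([cv2.resize(a['img'][120:330,160:420,::-1],(400,323)),cv2.resize(b['img'][80:290,120:380,::-1],(400,323))]))"
```

```text
time_s: 16.5
position: [0.5542, -0.063, 0.2714]
tcp_rot: [[-1.0, 0.002, 0.001], [0.002, 1.0, 0.0], [-0.001, 0.0, -1.0]]
force: [2.0, 0.8, 1.3]
opening: 0.006
grasp_force: 1.2
time_s: 17.1
position: [0.5077, -0.0628, 0.2349]
tcp_rot: [[-1.0, 0.002, 0.001], [0.002, 1.0, 0.001], [-0.001, 0.001, -1.0]]
force: [4.3, 1.8, -1.5]
opening: 0.009
grasp_force: 2.1
time_s: 17.7
position: [0.482, -0.063, 0.2046]
tcp_rot: [[-1.0, 0.002, -0.001], [0.002, 1.0, 0.0], [0.001, 0.0, -1.0]]
force: [3.3, 1.9, -1.2]
opening: 0.006
grasp_force: 1.1
[{'point': [187.0, 275.4], 'p': 0.95}] [{'point': [192.8, 284.2], 'p': 0.92}]
[ 0.46068939 -0.05856699  0.199615  ]
```

View pics/s5.png

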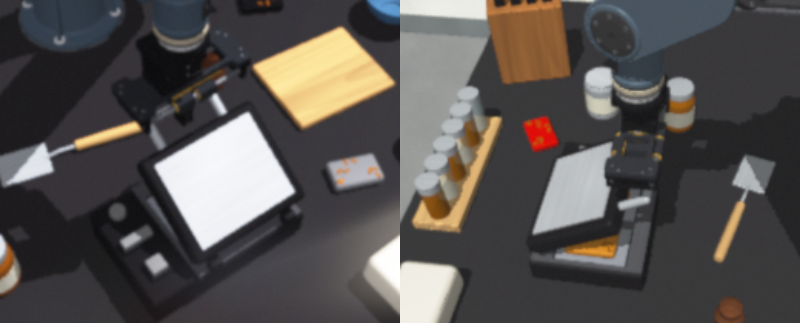

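The lid is about 30° open; the bar is at (187,275) in scene and (193,284) in side. Now I'll push it down from above with the closed fingertips.

```bash
python3 -m jog '[{"tx":-0.4,"ty":0,"tz":0,"roll":0,"jaw":0},{"tx":0,"ty":0,"tz":-2,"roll":0,"jaw":0},{"tx":0,"ty":0,"tz":-2,"roll":0,"jaw":0},{"tx":1.2,"ty":0,"tz":0,"roll":0,"jaw":0},{"tx":1.2,"ty":0,"tz":0,"roll":0,"jaw":0},{"tx":0,"ty":0,"tz":0.6,"roll":0,"jaw":0},{"tx":0,"ty":0,"tz":0.6,"roll":0,"jaw":0},{"tx":0,"ty":0,"tz":0,"roll":0,"jaw":0}]' && python3 -m jog '[{"tx":0.3,"ty":0,"tz":0.7,"roll":0,"jaw":0},{"tx":0.3,"ty":0,"tz":0.7,"roll":0,"jaw":0},{"tx":0.3,"ty":0,"tz":0.7,"roll":0,"jaw":0},{"tx":0.3,"ty":0,"tz":0.7,"roll":0,"jaw":0},{"tx":0.2,"ty":0,"tz":0.7,"roll":0,"jaw":0},{"tx":0.2,"ty":0,"tz":0.7,"roll":0,"jaw":0},{"tx":0,"ty":0,"tz":0,"roll":0,"jaw":0}]'
```

```text
time_s: 18.7
position: [0.4618, -0.0627, 0.232]
tcp_rot: [[-1.0, 0.002, -0.003], [0.002, 1.0, 0.001], [0.003, 0.001, -1.0]]
force: [-0.0, 0.3, -0.1]
opening: 0.006
grasp_force: 0.0
time_s: 19.4
position: [0.4467, -0.0629, 0.1905]
tcp_rot: [[-1.0, 0.002, -0.0], [0.002, 1.0, 0.0], [0.0, 0.0, -1.0]]
force: [0.8, -0.4, -0.3]
opening: 0.004
grasp_force: 0.0
```

```bash
python3 -c "
from h import *
a,b=capture('scene'),capture('side')
A,B=landmark_of('scene','lid_bar'),landmark_of('side','lid_bar')
print(tri(a,A[0]['point'],b,B[0]['point']),read_state()['force'])
cv2.imwrite('pics/s6.png',np.hstack([cv2.resize(a['img'][140:300,200:400,::-1],(400,320)),cv2.resize(b['img'][130:290,180:380,::-1],(400,320))]))"
```

```text
[ 0.44065716 -0.06100754  0.16776478] [-0.32790765  0.74938332  0.99886854]
```

View pics/s6.png

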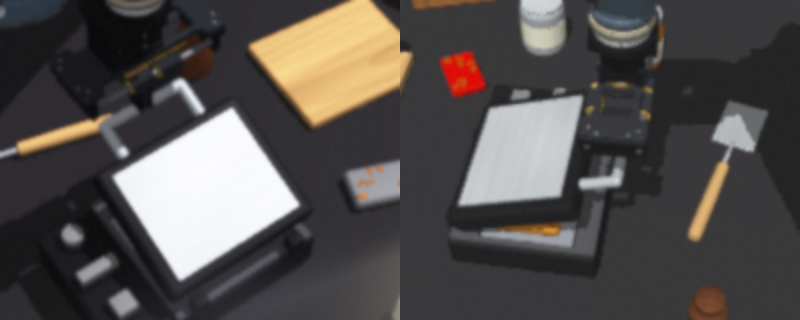

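The bar has followed the fingertips down to about 20°. Continuing, slower towards the end.

```bash
python3 -m jog '[{"tx":0.2,"ty":0,"tz":0.5,"roll":0,"jaw":0},{"tx":0.2,"ty":0,"tz":0.5,"roll":0,"jaw":0},{"tx":0.2,"ty":0,"tz":0.5,"roll":0,"jaw":0},{"tx":0.2,"ty":0,"tz":0.5,"roll":0,"jaw":0},{"tx":0.2,"ty":0,"tz":0.5,"roll":0,"jaw":0},{"tx":0.1,"ty":0,"tz":0.5,"roll":0,"jaw":0},{"tx":0.1,"ty":0,"tz":0.4,"roll":0,"jaw":0},{"tx":0.1,"ty":0,"tz":0.4,"roll":0,"jaw":0}]' && python3 -m jog '[{"tx":0.1,"ty":0,"tz":0.4,"roll":0,"jaw":0},{"tx":0.1,"ty":0,"tz":0.4,"roll":0,"jaw":0},{"tx":0.1,"ty":0,"tz":0.4,"roll":0,"jaw":0},{"tx":0.1,"ty":0,"tz":0.4,"roll":0,"jaw":0},{"tx":0,"ty":0,"tz":0.4,"roll":0,"jaw":0},{"tx":0,"ty":0,"tz":0.3,"roll":0,"jaw":0},{"tx":0,"ty":0,"tz":0.3,"roll":0,"jaw":0},{"tx":0,"ty":0,"tz":0.2,"roll":0,"jaw":0}]' && python3 -m jog '[{"tx":0,"ty":0,"tz":0.2,"roll":0,"jaw":0},{"tx":0,"ty":0,"tz":0.2,"roll":0,"jaw":0}]'
```

```text
time_s: 20.4
position: [0.4328, -0.0628, 0.153]
tcp_rot: [[-1.0, 0.002, -0.002], [0.002, 1.0, 0.0], [0.002, 0.0, -1.0]]
force: [-1.4, 0.2, 2.6]
opening: 0.002
grasp_force: 1.0
time_s: 21.2
position: [0.4297, -0.0629, 0.1253]
tcp_rot: [[-1.0, 0.002, -0.0], [0.002, 1.0, 0.0], [0.0, 0.0, -1.0]]
force: [-0.8, 0.3, 1.3]
opening: 0.006
grasp_force: 0.9
time_s: 21.4
position: [0.4298, -0.0629, 0.1214]
tcp_rot: [[-1.0, 0.002, 0.0], [0.002, 1.0, -0.0], [-0.0, -0.0, -1.0]]
force: [-1.2, 1.3, 1.9]
opening: 0.008
grasp_force: 0.9
```

```bash
python3 -m jog '[{"tx":0,"ty":0,"tz":0.1,"roll":0,"jaw":0},{"tx":0,"ty":0,"tz":0.1,"roll":0,"jaw":0}]' && python3 -m jog '[{"tx":0,"ty":0,"tz":0.1,"roll":0,"jaw":0},{"tx":0,"ty":0,"tz":0.1,"roll":0,"jaw":0}]'
```

```text
time_s: 21.6
position: [0.4297, -0.0629, 0.1195]
tcp_rot: [[-1.0, 0.002, -0.0], [0.002, 1.0, -0.0], [0.0, -0.0, -1.0]]
force: [-2.3, 0.1, 8.9]
opening: 0.001
grasp_force: 4.6
time_s: 21.8
position: [0.4297, -0.0629, 0.119]
tcp_rot: [[-1.0, 0.002, 0.0], [0.002, 1.0, -0.0], [-0.0, -0.0, -1.0]]
force: [-5.1, 1.4, 29.7]
opening: 0.011
grasp_force: 14.5
```

The force rose to 30 N at bar height 93 mm, so the lid is shut. Now going to the square key.

```bash
python3 -m jog '[{"tx":0,"ty":0,"tz":-1,"roll":0,"jaw":0},{"tx":0,"ty":0,"tz":-3,"roll":0,"jaw":0},{"tx":0,"ty":0,"tz":-4,"roll":0,"jaw":0},{"tx":-3,"ty":-2.4,"tz":0,"roll":0,"jaw":0},{"tx":-3,"ty":-2.4,"tz":0,"roll":0,"jaw":0},{"tx":-3,"ty":-2.4,"tz":0,"roll":0,"jaw":0},{"tx":-3,"ty":-2.4,"tz":0,"roll":0,"jaw":0}]' && python3 -m jog '[{"tx":0,"ty":0,"tz":0,"roll":0,"jaw":0},{"tx":0,"ty":0,"tz":0,"roll":0,"jaw":0}]'
python3 -c "
from w import *
print(s['time_s'],p)
for k in('key_square_top','key_long_top','key_round_top'): lm(k,.086);rect(k,.086)
lm('key_panel',.07)
a,b=capture('scene'),capture('side')
cv2.imwrite('pics/s7.png',np.hstack([c['img'][:,:,::-1][100:400,60:460],cv2.resize(b['img'][120:270,180:380,::-1],(400,300))]))
A,B=landmark_of('scene','lid_bar'),landmark_of('side','lid_bar')
print(tri(a,A[0]['point'],b,B[0]['point']))"
```

```text
time_s: 22.5
position: [0.5513, -0.1603, 0.1981]
tcp_rot: [[-1.0, 0.002, 0.002], [0.002, 1.0, -0.001], [-0.002, -0.001, -1.0]]
force: [0.2, -0.2, 0.6]
opening: 0.007
grasp_force: 0.0
time_s: 22.7
position: [0.5499, -0.1596, 0.1971]
tcp_rot: [[-1.0, 0.003, -0.0], [0.003, 1.0, 0.0], [0.0, 0.0, -1.0]]
force: [-0.7, -0.1, 0.0]
opening: 0.009
grasp_force: 0.0
22.7 [ 0.54987302 -0.15957197  0.19714965]
key_long_top 0.75 [210. 224.] [ 552.  -205.1   86. ]
key_long_top 0.68 [array([ 551.8, -205.2]), array([50.5, 18.3]), np.float64(89.7)] [195.9, 195.6, 61.8, 23.8]
key_round_top 0.96 [146. 221.] [ 499.2 -205.1   86. ]
key_round_top 0.92 [array([ 498.4, -203.3]), array([24.9, 25.6]), np.float64(88.3)] [205.7, 126.3, 36.1, 36.8]
key_panel 0.67 [218. 228.] [ 565.  -205.3   70. ]
[ 0.4276439  -0.05566905  0.09862388]
```

View pics/s7.png

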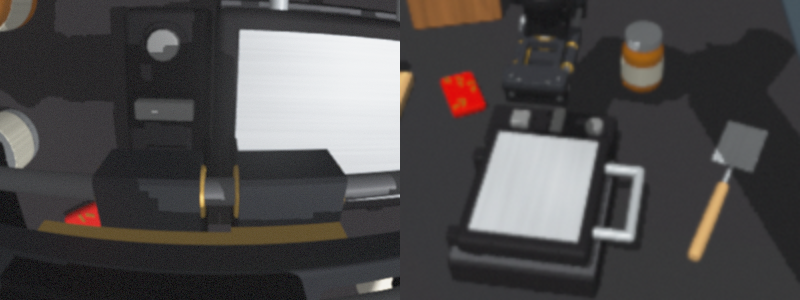

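The view confirms the lid is shut. The round key is at (45,163) and the long key at (108,164) in the left half; the square key is hidden under the gripper, one pitch further back at about (0.608,-0.206).

```bash
python3 -m jog '[{"tx":-2.9,"ty":-2.3,"tz":0,"roll":0,"jaw":0},{"tx":-2.9,"ty":-2.3,"tz":0,"roll":0,"jaw":0},{"tx":0,"ty":0,"tz":2,"roll":0,"jaw":0},{"tx":0,"ty":0,"tz":3,"roll":0,"jaw":0},{"tx":0,"ty":0,"tz":2.5,"roll":0,"jaw":0},{"tx":0,"ty":0,"tz":1,"roll":0,"jaw":0},{"tx":0,"ty":0,"tz":0,"roll":0,"jaw":0}]' && python3 -m jog '[{"tx":0,"ty":0,"tz":0.3,"roll":0,"jaw":0},{"tx":0,"ty":0,"tz":0.3,"roll":0,"jaw":0},{"tx":0,"ty":0,"tz":0.3,"roll":0,"jaw":0},{"tx":0,"ty":0,"tz":0.1,"roll":0,"jaw":0},{"tx":0,"ty":0,"tz":0,"roll":0,"jaw":0}]'
```

```text
time_s: 24.0
position: [0.6065, -0.2047, 0.1109]
tcp_rot: [[-1.0, 0.002, -0.003], [0.002, 1.0, 0.002], [0.003, 0.002, -1.0]]
force: [-0.7, -0.0, -0.6]
opening: 0.004
grasp_force: 0.0
time_s: 24.5
position: [0.6083, -0.2057, 0.1034]
tcp_rot: [[-1.0, 0.002, 0.002], [0.002, 1.0, -0.001], [-0.002, -0.001, -1.0]]
force: [1.2, -0.1, 2.4]
opening: 0.005
grasp_force: 1.2
```

```bash
python3 -m jog '[{"tx":0,"ty":0,"tz":0.2,"roll":0,"jaw":0},{"tx":0,"ty":0,"tz":0,"roll":0,"jaw":0}]' && python3 -m jog '[{"tx":0,"ty":0,"tz":0.15,"roll":0,"jaw":0},{"tx":0,"ty":0,"tz":0,"roll":0,"jaw":0}]' && python3 -m jog '[{"tx":0,"ty":0,"tz":0.1,"roll":0,"jaw":0},{"tx":0,"ty":0,"tz":0,"roll":0,"jaw":0}]'
```

```text
time_s: 24.7
position: [0.6083, -0.2056, 0.1011]
tcp_rot: [[-1.0, 0.002, 0.002], [0.002, 1.0, -0.001], [-0.002, -0.001, -1.0]]
force: [1.1, -0.3, 4.3]
opening: 0.008
grasp_force: 1.9
time_s: 24.9
position: [0.6083, -0.2056, 0.0995]
tcp_rot: [[-1.0, 0.002, 0.002], [0.002, 1.0, -0.001], [-0.002, -0.001, -1.0]]
force: [1.7, -1.0, 4.2]
opening: 0.003
grasp_force: 2.4
time_s: 25.1
position: [0.6083, -0.2056, 0.0994]
tcp_rot: [[-1.0, 0.002, 0.002], [0.002, 1.0, -0.001], [-0.002, -0.001, -1.0]]
force: [0.6, -0.1, 9.4]
opening: 0.008
grasp_force: 4.6
```

The square key is at its stop, since the force is above the 5 N spring force. Release it and go to the long key.

```bash
python3 -m jog '[{"tx":0,"ty":0,"tz":0.1,"roll":0,"jaw":0},{"tx":0,"ty":0,"tz":0,"roll":0,"jaw":0}]' && python3 -m jog '[{"tx":0,"ty":0,"tz":-1,"roll":0,"jaw":0},{"tx":0,"ty":0,"tz":-2,"roll":0,"jaw":0},{"tx":0,"ty":0,"tz":-1,"roll":0,"jaw":0},{"tx":2.8,"ty":0,"tz":0,"roll":0,"jaw":0},{"tx":2.8,"ty":0,"tz":0,"roll":0,"jaw":0},{"tx":0,"ty":0,"tz":0,"roll":0,"jaw":0},{"tx":0,"ty":0,"tz":1.5,"roll":0,"jaw":0},{"tx":0,"ty":0,"tz":1.2,"roll":0,"jaw":0}]' && python3 -m jog '[{"tx":0,"ty":0,"tz":0.3,"roll":0,"jaw":0},{"tx":0,"ty":0,"tz":0.3,"roll":0,"jaw":0},{"tx":0,"ty":0,"tz":0.3,"roll":0,"jaw":0},{"tx":0,"ty":0,"tz":0.2,"roll":0,"jaw":0},{"tx":0,"ty":0,"tz":0,"roll":0,"jaw":0}]' && python3 -m jog '[{"tx":0,"ty":0,"tz":0.1,"roll":0,"jaw":0},{"tx":0,"ty":0,"tz":0,"roll":0,"jaw":0}]'
```

```text
time_s: 25.3
position: [0.6083, -0.2057, 0.0993]
tcp_rot: [[-1.0, 0.002, 0.002], [0.002, 1.0, -0.001], [-0.002, -0.001, -1.0]]
force: [-0.6, -0.2, 13.9]
opening: 0.006
grasp_force: 6.8
time_s: 26.1
position: [0.5515, -0.2051, 0.1094]
tcp_rot: [[-1.0, 0.002, -0.0], [0.002, 1.0, 0.0], [0.0, 0.0, -1.0]]
force: [-0.1, 0.6, -0.3]
opening: 0.005
grasp_force: 0.0
time_s: 26.6
position: [0.5509, -0.2047, 0.0996]
tcp_rot: [[-1.0, 0.002, -0.001], [0.002, 1.0, 0.001], [0.001, 0.001, -1.0]]
force: [-2.0, 2.6, 5.4]
opening: 0.006
grasp_force: 2.4
time_s: 26.8
position: [0.551, -0.2046, 0.0994]
tcp_rot: [[-1.0, 0.002, -0.001], [0.002, 1.0, 0.001], [0.001, 0.001, -1.0]]
force: [-4.0, 2.1, 9.5]
opening: 0.007
grasp_force: 4.7
```

Same stop depth (0.0994). A little more push, then release, rise and do a final check.

```bash
python3 -m jog '[{"tx":0,"ty":0,"tz":0.1,"roll":0,"jaw":0},{"tx":0,"ty":0,"tz":0,"roll":0,"jaw":0}]' && python3 -m jog '[{"tx":0,"ty":0,"tz":-1,"roll":0,"jaw":0},{"tx":0,"ty":0,"tz":-3,"roll":0,"jaw":0},{"tx":0,"ty":0,"tz":-4,"roll":0,"jaw":0},{"tx":0,"ty":0,"tz":-4,"roll":0,"jaw":0},{"tx":3,"ty":0,"tz":-2,"roll":0,"jaw":0},{"tx":3,"ty":0,"tz":0,"roll":0,"jaw":0},{"tx":0,"ty":0,"tz":0,"roll":0,"jaw":0},{"tx":0,"ty":0,"tz":0,"roll":0,"jaw":0}]'
python3 -c "
from h import *
a,b=capture('scene'),capture('side')
A,B=landmark_of('scene','lid_bar'),landmark_of('side','lid_bar')
print(tri(a,A[0]['point'],b,B[0]['point']))
cv2.imwrite('pics/s8.png',np.hstack([cv2.resize(a['img'][:,:,::-1],(400,300)),cv2.resize(b['img'][:,:,::-1],(400,300))]))"
```

```text
time_s: 27.0
position: [0.551, -0.2046, 0.0992]
tcp_rot: [[-1.0, 0.001, -0.001], [0.001, 1.0, 0.0], [0.001, 0.0, -1.0]]
force: [-5.0, 2.0, 13.7]
opening: 0.006
grasp_force: 7.4
time_s: 27.8
position: [0.492, -0.2055, 0.2377]
tcp_rot: [[-1.0, 0.003, 0.002], [0.003, 1.0, -0.001], [-0.002, -0.001, -1.0]]
force: [0.3, 0.1, -0.3]
opening: 0.006
grasp_force: 0.0
[ 0.42613297 -0.05654769  0.095027  ]
```

View pics/s8.png

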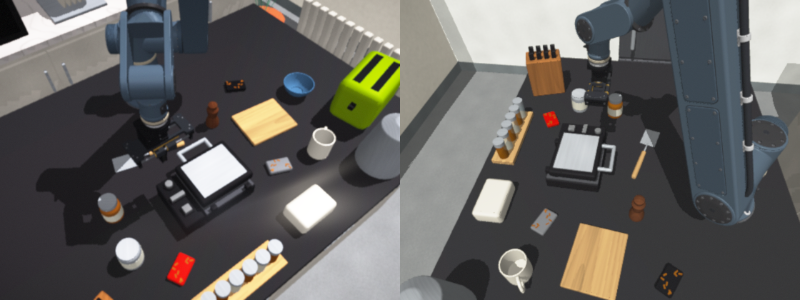

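The lid is shut (bar at about 94 mm), the mug, jar and can are standing, and the robot is clear of everything.

```bash
python3 -c "
from rig import *
print(hand_in())"
```

```text
the job is handed in; nothing more can be done
None
```

The hash brown lies flat in the left mould, the lid is shut, the square key and then the long key were pressed fully down and released, and the job is handed in at about 28 s with no verdict returned.

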